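# Close up the plaster moulds for drying

### The job

Put the moulds away closed: take the figure out of the small mould and lay it on its back in the gap in the row on the ware board, lying alongside its neighbours, and take the stack of upper mould halves apart, setting each squarely on its own lower half with the painted match stripes at the same end and the edges flush. Leave the lower halves where they stand, set everything down rather than dropping it, never press a mould half on the figure, and do not disturb the painted figure or the paint jar.

Things in the scene. Friction and masses are not known exactly. Their poses are not given: they have to be found in the camera images.
- small_upper: Upper half of the small plaster mould: white block 80 x 52 x 36 mm (x, y, z), hollow side down, blue match stripe, half as wide as the block, on the last 13 mm of its top at the +x end and down that end. Origin on the underside, 20 mm from the block's centre towards the mark (centre at x = -20 mm). Top of the stack, about 0.17 kg.
- medium_upper: Upper half of the medium plaster mould: pinkish block 112 x 59 x 36 mm (x, y, z), hollow side down, yellow match stripe, half as wide as the block, on the last 13 mm of its top at the +x end and down that end. Origin on the underside, 20 mm from the block's centre towards the mark (centre at x = -20 mm). Middle of the stack, about 0.27 kg.
- large_upper: Upper half of the large plaster mould: grey-brown block 144 x 66 x 36 mm (x, y, z), hollow side down, red match stripe, half as wide as the block, on the last 13 mm of its top at the +x end and down that end. Origin on the underside, 20 mm from the block's centre towards the mark (centre at x = -20 mm). Bottom of the stack, on the bench, about 0.38 kg. The stack lies a few mm and degrees askew.
- small_lower: Lower half of the small mould: white, 80 x 52 x 36 mm, loose on the bench, clay-stained hollow upward, blue stripe likewise at its +x end. Origin on the underside, 20 mm from the block's centre towards the mark, as in its upper half: closed, the origins are in line, 36 mm apart. At the start the clay figure lies in its hollow, which is 8 mm deep, 62 x 30 mm.
- medium_lower: Lower half of the medium mould: pinkish, 112 x 59 x 36 mm, loose on the bench, clay-stained hollow upward, yellow stripe likewise at its +x end. Origin on the underside, 20 mm from the block's centre towards the mark, as in its upper half: closed, the origins are in line, 36 mm apart. Its hollow is empty.
- large_lower: Lower half of the large mould: grey-brown, 144 x 66 x 36 mm, loose on the bench, clay-stained hollow upward, red stripe likewise at its +x end. Origin on the underside, 20 mm from the block's centre towards the mark, as in its upper half: closed, the origins are in line, 36 mm apart. Its hollow is empty.
- figure: Small terracotta figure in a hat, 58 mm long, lying on its flat back with its head to its +x; robe 26 mm wide (its y) and 26 mm thick. Origin on its underside (its back), under the middle of the robe; z up out of its front. At the start it lies in small_lower, its back 28 mm above the bench, so that it stands 18 mm proud of the mould's face. About 45 g.
- ware_board: Fixed wooden ware board, 90 x 160 mm (x, y), its upper face 18 mm above the bench; origin on the bench under its centre, z up. Two figures like the loose one are fixed on it, lying along its x at y = +60 and -60 mm, 26 mm wide and high; the bare place between them, at the middle of the board, is for the loose figure.
- painted_figure: Freshly painted figure, 82 mm tall, 33 mm across, blue robe and white headscarf, standing among the moulds. Origin under its foot, z up. Not to be disturbed.
- paint_jar: Open white jar of white paint, 44 mm across, 40 mm high. Origin under its centre, z up. Not to be disturbed.
There are look-alikes about, which are no part of the job. What is shaped like the medium_upper but pink or turquoise is not meant.

How it is judged:
At the end, for the whole second after the job is handed in: Each upper half lies flat on its own lower half (origins within 10 mm, 8 degrees), lower halves within 30 mm of their start; the figure on its back within 15 mm of the board's middle, 17 degrees of its x; painted figure and jar upright within 20 mm; all released and at rest (horizontal distance between small_upper and small_lower below 0.01 m and z of small_upper in the frame of small_lower between 0.033 and 0.039 m and angle between the x axis of small_upper and the x axis of small_lower, either way round below 0.14 rad and angle between each of small_upper, small_lower, medium_upper, medium_lower, large_upper, large_lower's own z axis and vertical below 0.06 rad and distance of each of small_lower, medium_lower, large_lower from where it was at the start of the episode below 0.03 m and linear speed of each of small_upper, medium_upper, large_upper, figure below 0.02 m/s and contact force between the fingers and small_upper below 0.05 N and horizontal distance between medium_upper and medium_lower below 0.01 m and z of medium_upper in the frame of medium_lower between 0.033 and 0.039 m and angle between the x axis of medium_upper and the x axis of medium_lower, either way round below 0.14 rad and contact force between the fingers and medium_upper below 0.05 N and horizontal distance between large_upper and large_lower below 0.01 m and z of large_upper in the frame of large_lower between 0.033 and 0.039 m and angle between the x axis of large_upper and the x axis of large_lower, either way round below 0.14 rad and contact force between the fingers and large_upper below 0.05 N and horizontal distance between figure and ware_board below 0.015 m and z of figure in the frame of ware_board between 0.015 and 0.022 m and angle between the x axis of figure and the x axis of ware_board, either way round below 0.3 rad and angle between figure's own z axis and vertical below 0.1 rad and contact force between the fingers and figure below 0.05 N and distance of each of painted_figure, paint_jar from where it was at the start of the episode below 0.02 m and angle between each of painted_figure, paint_jar's own z axis and vertical below 0.35 rad); the robot touches nothing.
It fails at once if a mould half or the figure is dropped (falls free faster than 0.6 m/s, about 18 mm) ((linear speed of small_upper above 0.6 m/s and contact force between the fingers and small_upper below 0.1 N) or (linear speed of medium_upper above 0.6 m/s and contact force between the fingers and medium_upper below 0.1 N) or (linear speed of large_upper above 0.6 m/s and contact force between the fingers and large_upper below 0.1 N) or (linear speed of figure above 0.6 m/s and contact force between the fingers and figure below 0.1 N)).
It fails at once if an upper mould half presses on the figure (contact force between any of small_upper, medium_upper, large_upper and figure above 3 N).
It fails at once if the painted figure or the paint jar is shifted by more than 20 mm or tipped (not (distance of each of painted_figure, paint_jar from where it was at the start of the episode below 0.02 m and angle between each of painted_figure, paint_jar's own z axis and vertical below 0.35 rad)).
It also fails if it takes over 115 s, if anything falls off the work surface, if the arm or the gripper's body presses on something with over 40 N, if the wrist force passes 120 N, or if a joint passes its speed limit or range.

### The arm

A 6-joint arm with a two-finger parallel gripper is mounted at the origin on the work surface. World frame = base frame: x ahead of the robot, y to its left, z up, the work surface at z = 0. Lengths are in m, angles in rad, forces in N, time in s.
With the tool pointing down it reaches from about 0.425 to 0.95 m from the base axis. Payload 3.5 kg.
Tool frame: the origin (TCP) lies midway between the tips of the shut fingers; the grasp point (between the pads) lies 19 mm behind it; z points along the fingers, y is the line along which they close (so a half turn about z gives the same grasp; the last joint's range is limited). The gripper opens to 85 mm and grips with 20 to 120 N. Pads are 22 mm wide; open, the fingers measure 114 mm over their backs; the gripper's body (76 mm by 85 mm) begins 54 mm behind the grasp point. The pads swing forward as they close: fully open they stand 13 mm farther back than shut.
Start: joints at [1.134, 0.286, 1.577, -0, 1.279, -0.15], TCP at [0.191, 0.647, 0.208] pointing down, gripper open.
Joint ranges: [-2.77, 2.77], [-0.9, 2.22], [0.21, 2.48], [-1.53, 4.67], [0.24, 2.81], [-2.84, 2.84]. Speed limits (rad/s): [2.79, 2.79, 3.14, 3.14, 3.14, 3.14].

### API

Orientations are given as a unit quaternion [x, y, z, w].
In Python, from plant import ctrl gives the robot as it stands.
- The arm moves only by the tool send_rows, never from a script. Its argument "series" is a list that holds one entry, the list of rows, each a list of 7 numbers: the shift along the tool's x, y, z in cm, then the turn, a rotation vector about the tool's x, y, z in rad, then the opening, from -1 (shut) to 1 (fully open). In form: [[[x, y, z, rx, ry, rz, jaw], ...]]. A call has 1 to 10 rows; each row shifts and turns the commanded pose from where the row before left it, along the tool's axes as they then stand; what a row does not reach is not made up. A row lasts 1/8 s, in which the tool goes at most 62.5 mm and 10.7 degrees, less where a joint would pass 70% of its speed; a pose out of reach is approached as far as the arm can. A call is refused whole if a number of a shift passes 6.25 or a number of a turn 0.188, either way. A call with a gripper value outside its range is refused whole. The fingers move at their own pace and stop on an object; "force" is the grip in N (left out, the last holds). Time passes only in rows, so rows that do not move let the fingers close. It gives the time, the measured TCP pose, the force, the opening and the grip force at its end, in the units of the state.
- ctrl.get_state(): the state, without advancing time (a new reading comes with each control period).
- ctrl.read_camera(name): name is "side" or "top"; returns a dict with "img" (384x512x3 uint8, red, green, blue), "fx", "fy", "cx", "cy" (pixels), "R" (3x3) and "t" (3): a world point X has camera coordinates R X + t. Camera axes: x right, y down, z forward; pixel columns grow to the right and rows downward; lengths in m; the calibration is good to about 2 mm. A picture is of the moment at which its call begins. There is no depth.
- ctrl.sign_off(): hands the job in; it is judged then, once.
The state is a dict: "time": time; "qpos": joint angles; "dq": joint speeds; "joint_efforts": joint torques, N m; "eef_pos": TCP position; "tcp_rot": TCP orientation; "contact_force": force on the tool from outside, world axes, zero at the start; "wrist_torque": the same for the moment, N m; "opening": opening from 0.0 (shut) to 1.0 (fully open); "finger_force": force on a finger pad.
Only numpy, scipy, OpenCV 4.12 (cv2) and the standard library are available. Lean on these libraries where they do the work, as an engineer would, in place of code of your own. Each camera call takes 0.05 s, during which the arm holds its last target. There are 200 camera calls.

## Working session

There is one attempt and no reset: what is moved stays moved. The work goes in short steps, Python scripts to look and compute and a tool call to move; the robot and the scene stay as the last step left them, time stands still between calls to the robot, and variables do not carry over. Pictures are saved under pics/ and viewed, at most 14 in all, crops included, and the job is handed in when it is done.

Besides the shell and the picture viewer there is one more tool, called after "Call:" by a JSON object that holds its "fn" and its "kwargs". send_rows: Moves the arm, as the interface text tells. Its arguments: {"type":"object","properties":{"series":{"type":"array"},"force":{"type":"number"}},"required":["series"]}

```bash
ls; mkdir -p pics; python3 - <<'E'
from plant import ctrl
import cv2,numpy as np
for n in("top","side"):
    c=ctrl.read_camera(n);cv2.imwrite(f"pics/{n}0.png",c["img"][:,:,::-1]);
    print(n,c["fx"],c["cx"],c["cy"],np.round(c["R"],4).tolist(),np.round(c["t"],4).tolist(), np.round(-c["R"].T@c["t"],3))
s=ctrl.get_state();print(s)
E
```

```text
pics
top 374.78790736678616 255.9754046772859 188.2333303108868 [[-0.0296, -0.9994, -0.0175], [-0.9978, 0.0306, -0.0594], [0.0599, 0.0157, -0.9981]] [0.0114, 0.5547, 1.2487] [ 0.479 -0.025  1.279]
side 466.02652537304186 245.86419606030347 191.5593975734285 [[0.6685, -0.7436, -0.0151], [-0.4273, -0.3674, -0.8261], [0.6087, 0.5587, -0.5634]] [-0.3973, 0.3065, 0.9371] [-0.174 -0.706  0.775]
{'time': 0.1, 'qpos': array([ 1.13400329e+00,  2.87152626e-01,  1.57802879e+00,  1.97531255e-06,
        1.27860418e+00, -1.49992205e-01]), 'dq': array([ 0.0006549 , -0.00226586, -0.00265218, -0.00165966,  0.00049992,
        0.00042956]), 'joint_efforts': array([ 1.55144471e-04, -4.07293761e+01, -2.93700188e+01, -1.35882915e-04,
        3.42260086e-03,  7.55460547e-06]), 'eef_pos': array([0.19063773, 0.646848  , 0.20663616]), 'tcp_rot': array([ 1.42909644e-01,  9.89735132e-01, -1.04934324e-03, -3.18006114e-04]), 'contact_force': array([-0.48479878, -0.84750475, -0.13135606]), 'wrist_torque': array([ 0.00973427, -0.04647383,  0.02676214]), 'finger_force': 0.0, 'opening': 0.9987731431692477}
```

View pics/top0.png

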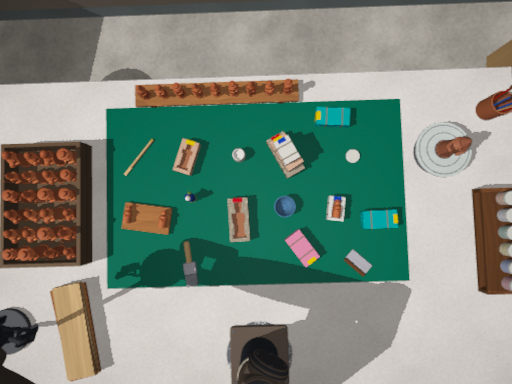

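View pics/side0.png

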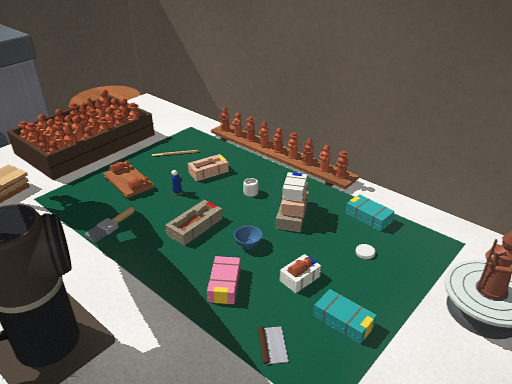

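The top view shows the stack at (286,153), small_lower with the figure at (337,208), medium_lower at (187,157) and large_lower at (238,220). The ware board is at (147,218), the painted figure at (190,197) and the jar at (239,155).

Possible mix-ups:
- **Upper halves:** pink block (302,248), turquoise blocks (333,117) and (380,219).
- **Jar:** white lid (353,156) and blue bowl (285,206).
- **Figure:** the figures on the ware board (147,218), the rear row and the crate.

I choose the stack at (286,153) and the figure at (337,208). I'll check both in a close crop.

```bash
python3 - <<'E'
import cv2,numpy as np
t=cv2.imread("pics/top0.png");s=cv2.imread("pics/side0.png")
a=cv2.resize(t[125:230,255:355],None,fx=5,fy=5,interpolation=cv2.INTER_CUBIC)[:, :400]
def crop(i,x0,y0,w,h,f):return cv2.resize(i[y0:y0+h,x0:x0+w],None,fx=f,fy=f,interpolation=cv2.INTER_CUBIC)
# montage: stack top/side, small lower top/side
m=np.hstack([crop(t,262,128,50,50,8),crop(s,262,165,50,75,8)[:400] if 0 else crop(s,258,168,64,64,6.25)])
n=np.hstack([crop(t,315,185,45,45,4.4444),crop(s,272,248,56,50,4),crop(t,115,195,65,45,4.44)])[:,:800]
n=np.hstack([crop(t,320,190,36,36,200/36),crop(s,272,248,56,50,4),crop(t,117,196,60,40,5)])
w=max(m.shape[1],n.shape[1]);p=lambda z:cv2.copyMakeBorder(z,0,0,0,w-z.shape[1],0)
cv2.imwrite("pics/c1.png",np.vstack([p(m),p(n)])[:600,:800])
l=np.hstack([crop(t,165,130,90,60,4.4),crop(t,215,190,90,60,4.4)])
k=np.hstack([crop(s,160,145,90,60,4.4),crop(s,160,195,90,60,4.4)])
cv2.imwrite("pics/c2.png",np.vstack([l,k]))
E
```

```text
(no output)
```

View pics/c1.png

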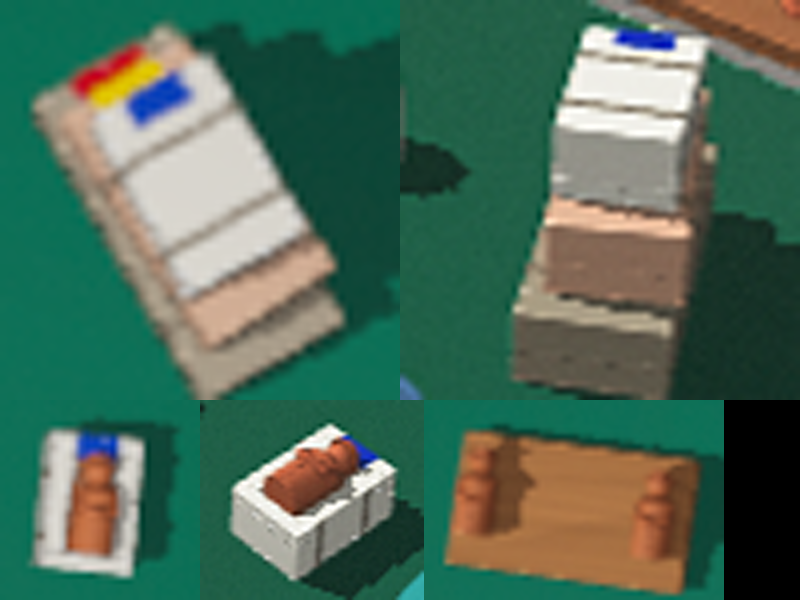

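View pics/c2.png

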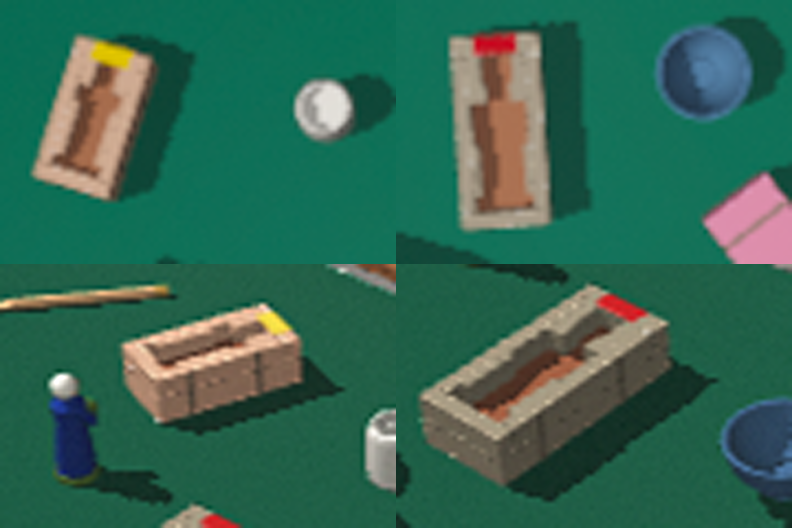

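The crops confirm the choice. The stack is white, pinkish, then grey-brown, with all its stripes at the upper-left end. The figure lies in the white lower half with its head at the blue stripe, and the gap on the board is empty. Next I'll measure.

```bash
cat > h.py <<'E'
from plant import ctrl
import cv2,numpy as np
def cam(n,path=None):
    c=ctrl.read_camera(n)
    if path: cv2.imwrite(path,c["img"][:,:,::-1])
    return c
def rays(c,uv):
    uv=np.atleast_2d(uv).astype(float)
    d=np.c_[(uv[:,0]-c["cx"])/c["fx"],(uv[:,1]-c["cy"])/c["fy"],np.ones(len(uv))]@c["R"]
    return -c["R"].T@c["t"],d
def plane(c,uv,z):
    o,d=rays(c,uv);return (o+d*((z-o[2])/d[:,2])[:,None])[:,:2]
def tri(ct,a,cs,b):
    (o1,d1),(o2,d2)=rays(ct,a),rays(cs,b);d1,d2=d1[0],d2[0]
    k=np.linalg.lstsq(np.c_[d1,-d2],o2-o1,rcond=None)[0];p,q=o1+k[0]*d1,o2+k[1]*d2
    return (p+q)/2,np.linalg.norm(p-q)
UP=4
def big(c,roi):
    x,y,w,h=roi;im=c["img"][y:y+h,x:x+w]
    b=cv2.resize(im,None,fx=UP,fy=UP,interpolation=cv2.INTER_CUBIC)
    return b,cv2.cvtColor(b,cv2.COLOR_RGB2HSV).astype(int)
def topix(p,roi): return (np.asarray(p,float)+.5)/UP-.5+np.array(roi[:2])
STR={"b":(105,130),"y":(22,32),"r":(-6,6)}
def stripe(c,roi,k):
    _,h=big(c,roi);H=h[...,0].copy();
    if k=="r":H[H>150]-=180
    m=((H>=STR[k][0])&(H<=STR[k][1])&(h[...,1]>190)&(h[...,2]>130)).astype(np.uint8)
    n,l,s,ce=cv2.connectedComponentsWithStats(m);i=1+np.argmax(s[1:,4])
    return topix(ce[i],roi),(l==i),s[i,4]/UP**2
def block(c,roi,k,z,pred):
    b,h=big(c,roi);uv,sm,_=stripe(c,roi,k)
    m=(pred(h)|sm).astype(np.uint8);m=cv2.morphologyEx(m,cv2.MORPH_CLOSE,np.ones((9,9),np.uint8));m=cv2.morphologyEx(m,cv2.MORPH_OPEN,np.ones((7,7),np.uint8))
    cs,_=cv2.findContours(m,cv2.RETR_EXTERNAL,cv2.CHAIN_APPROX_NONE)
    q=cv2.convexHull(max(cs,key=cv2.contourArea))[:,0]
    P=plane(c,topix(q,roi),z)
    r=cv2.minAreaRect((P*1000).astype(np.float32));B=cv2.boxPoints(r)
    e=B[1]-B[0] if np.linalg.norm(B[1]-B[0])>np.linalg.norm(B[2]-B[1]) else B[2]-B[1]
    ctr=np.array(r[0]);s=plane(c,uv,z)[0]*1000-ctr
    if e@s<0:e=-e
    return np.round(ctr,1),round(np.degrees(np.arctan2(e[1],e[0])),1),np.round(sorted(r[1]),1)
E
python3 - <<'E'
from h import *
T,S=cam("top"),cam("side")
R={"stack":((262,128,50,50),(258,165,64,72)),"sl":((320,188,36,38),(272,248,60,52)),"ml":((165,130,40,50),(180,148,55,40)),"ll":((220,190,36,56),(160,197,66,50))}
for n,ks in dict(stack="byr",sl="b",ml="y",ll="r").items():
    for k in ks:
        a=stripe(T,R[n][0],k);b=stripe(S,R[n][1],k);p,e=tri(T,a[0],S,b[0])
        print(n,k,a[0].round(1),b[0].round(1),"tri",p.round(4),"err",round(e,4),a[2],b[2])
W=lambda v:(lambda h:(h[...,1]<45)&(h[...,2]>v))
for v in(150,180,200,215):
  for nm,i,z in(("su",0,.108),):
    print(v,"su T",block(T,R["stack"][0],"b",z,W(v)),"S",block(S,R["stack"][1],"b",z,W(v)),"sl T",block(T,R["sl"][0],"b",.036,W(v)),"S",block(S,R["sl"][1],"b",.036,W(v)))
G=lambda v:(lambda h:((h[...,0]<50)|(h[...,0]>160)|(h[...,1]<40))&(h[...,2]>v))
for v in(110,130,150,170,190):
    print(v,[ (n,block(T,R[n][0],k,.036,G(v)),block(S,R[n][1],k,.036,G(v))) for n,k in(("ml","y"),("ll","r"))])
def samp(c,p):return cv2.cvtColor(c["img"],cv2.COLOR_RGB2HSV)[p[1],p[0]]
print(samp(S,(270,190)),samp(T,(170,167)),samp(T,(233,232)))
E
```

```text
stack b [281.2 139.9] [297.  173.8] tri [ 0.7    -0.0912  0.1072] err 0.0008 16.3125 17.625Traceback (most recent call last):
  File "<stdin>", line 6, in <module>
  File "h.py", line 28, in stripe
    n,l,s,ce=cv2.connectedComponentsWithStats(m);i=1+np.argmax(s[1:,4])
                                                     ~~~~~~~~~^^^^^^^^^
    return _wrapfunc(a, 'argmax', axis=axis, out=out, **kwds)
    return bound(*args, **kwds)
ValueError: attempt to get argmax of an empty sequence
```

```bash
cat > m.py <<'E'
from h import *
T,S=cam("top"),cam("side")
R={"stack":((262,128,50,50),(258,165,64,72)),"sl":((320,188,36,38),(272,248,60,52)),"ml":((165,130,40,50),(180,148,55,40)),"ll":((220,190,36,56),(160,197,66,50))}
W=lambda v:(lambda h:(h[...,1]<45)&(h[...,2]>v))
G=lambda v:(lambda h:((h[...,0]<50)|(h[...,0]>160)|(h[...,1]<40))&(h[...,2]>v))
E
python3 - <<'E'
from m import *
for n,ks in dict(stack="b",sl="b",ml="y",ll="r").items():
    for k in ks:
        a=stripe(T,R[n][0],k);b=stripe(S,R[n][1],k);p,e=tri(T,a[0],S,b[0])
        print(n,k,a[0].round(1),b[0].round(1),"tri",p.round(4),"err",round(e,4),a[2],b[2])
for v in(150,180,200,215):
    print(v,"su T",block(T,R["stack"][0],"b",.108,W(v)),"S",block(S,R["stack"][1],"b",.108,W(v)),"sl T",block(T,R["sl"][0],"b",.036,W(v)),"S",block(S,R["sl"][1],"b",.036,W(v)))
for v in(110,130,150,170,190):
    print(v,[ (n,block(T,R[n][0],k,.036,G(v)),block(S,R[n][1],k,.036,G(v))) for n,k in(("ml","y"),("ll","r"))])
E
```

```text
stack b [281.2 139.9] [296.9 173.8] tri [ 0.7    -0.0912  0.1071] err 0.0009 16.3125 17.5625
sl b [337.  197.4] [313.1 260.8] tri [ 0.5169 -0.2758  0.0317] err 0.0058 14.9375 12.0625Traceback (most recent call last):
  File "<stdin>", line 4, in <module>
  File "h.py", line 28, in stripe
    n,l,s,ce=cv2.connectedComponentsWithStats(m);i=1+np.argmax(s[1:,4])
                                                     ~~~~~~~~~^^^^^^^^^
    return _wrapfunc(a, 'argmax', axis=axis, out=out, **kwds)
    return bound(*args, **kwds)
ValueError: attempt to get argmax of an empty sequence
```

```bash
sed -i 's/"y":(22,32)/"y":(20,35)/; s/h\[...,1\]>190)/h[...,1]>(190 if k!="y" else 140))/' h.py
python3 - <<'E'
from m import *
for n,ks in dict(ml="y",ll="r").items():
    for k in ks:
        a=stripe(T,R[n][0],k);b=stripe(S,R[n][1],k);p,e=tri(T,a[0],S,b[0])
        print(n,k,a[0].round(1),b[0].round(1),"tri",p.round(4),"err",round(e,4),a[2],b[2])
for v in(150,180,200,215):
    print(v,"su T",block(T,R["stack"][0],"b",.108,W(v)),"S",block(S,R["stack"][1],"b",.108,W(v)),"sl T",block(T,R["sl"][0],"b",.036,W(v)),"S",block(S,R["sl"][1],"b",.036,W(v)))
for v in(110,130,150,170,190):
    print(v,[ (n,block(T,R[n][0],k,.036,G(v)),block(S,R[n][1],k,.036,G(v))) for n,k in(("ml","y"),("ll","r"))])
E
```

```text
ml y [189.9 142.1] [221.8 158. ] tri [0.7161 0.2115 0.0349] err 0.0006 42.0 23.0
ll r [236.9 199.6] [210.8 204.4] tri [0.5179 0.0587 0.0346] err 0.0003 26.5625 24.5625
150 su T (array([ 668.3, -104.3]), np.float32(27.5), array([57.7, 83.3])) S (array([ 670.4, -107. ]), np.float32(27.9), array([53.5, 92.7])) sl T (array([ 479.8, -266.9]), np.float32(-7.3), array([57.1, 81.6])) S (array([ 448.7, -276. ]), np.float32(82.8), array([71.5, 72.4]))
180 su T (array([ 669. , -103.9]), np.float32(27.5), array([55.7, 81.9])) S (array([ 668.3, -107.8]), np.float32(27.9), array([52.5, 83.8])) sl T (array([ 480.1, -267.5]), np.float32(-7.9), array([53.5, 81.1])) S (array([ 456.4, -268.8]), np.float32(-4.8), array([56.1, 59.9]))
200 su T (array([ 669.5, -105.3]), np.float32(28.0), array([51.3, 79.9])) S (array([ 668.6, -107.8]), np.float32(28.3), array([51.8, 82.5])) sl T (array([ 481.2, -268.2]), np.float32(-7.5), array([50.9, 78.7])) S (array([ 447.3, -264.5]), np.float32(69.8), array([32.7, 56. ]))
215 su T (array([ 667. , -107.4]), np.float32(116.2), array([29.1, 47.6])) S (array([ 668.9, -107.
[... 903 characters left out ...]
', (array([452.3,  56.3]), np.float32(2.1), array([ 66. , 144.3])), (array([450.8,  54.5]), np.float32(2.1), array([ 65.7, 143.7])))]
170 [('ml', (array([669.6, 227.4]), np.float32(-18.9), array([ 58.9, 114.3])), (array([655.6, 215.9]), np.float32(-16.8), array([ 85.8, 133.2]))), ('ll', (array([437.2,  42.7]), np.float32(1.8), array([32.7, 73.1])), (array([507.3,  64.7]), np.float32(-55.4), array([43.5, 72.2])))]
190 [('ml', (array([669.9, 227.4]), np.float32(-18.9), array([ 57. , 113.5])), (array([664.3, 226.2]), np.float32(-18.6), array([ 58.4, 121.9]))), ('ll', (array([517.7,  58.6]), np.float32(94.4), array([11.2, 31.8])), (array([516. ,  58.3]), np.float32(-86.6), array([12.7, 35.5])))]
```

```bash
cat > f.py <<'E'
from m import *
def samp(c,p):return cv2.cvtColor(c["img"],cv2.COLOR_RGB2HSV)[p[1],p[0]]
def terr(c,roi,z,hm=9,vm=(60,215),smin=140):
    _,h=big(c,roi);m=((h[...,0]<=hm)&(h[...,1]>smin)&(h[...,2]>vm[0])&(h[...,2]<vm[1])).astype(np.uint8)
    n,l,s,ce=cv2.connectedComponentsWithStats(m);i=1+np.argmax(s[1:,4])
    q=np.argwhere(l==i)[:,::-1];r=cv2.minAreaRect((plane(c,topix(q,roi),z)*1000).astype(np.float32))
    uv=topix(ce[i],roi);bx=cv2.boxPoints(r).astype(float);e=bx[1]-bx[0]
    if np.linalg.norm(e)<np.linalg.norm(bx[2]-bx[1]):e=bx[2]-bx[1]
    return uv.round(1),(plane(c,uv,z)[0]*1000).round(1),np.round(r[0],1),np.round(sorted(r[1]),1),round((np.degrees(np.arctan2(e[1],e[0]))+90)%180-90,1)
E
python3 - <<'E'
from f import *
c=np.array([(125.2,202.4),(171.8,208),(168.8,234.4),(121.6,228.6)])
P=plane(T,c,.018)*1000;print(P.round(1).tolist(),P.mean(0).round(1),[np.linalg.norm(P[i]-P[i-1]).round(1) for i in range(4)])
x=P[0]+P[1]-P[2]-P[3];y=P[0]+P[3]-P[1]-P[2];print(np.degrees(np.arctan2(x[1],x[0])),np.degrees(np.arctan2(y[1],y[0]))-90)
print(samp(T,(148,218)),samp(T,(130,218)),samp(T,(170,225)),samp(T,(128,213)),samp(T,(336,212)))
print("fig",terr(T,R["sl"][0],.041),terr(S,R["sl"][1],.041,12))
for n,r in(("L",(120,196,24,40)),("R",(155,204,22,34))):print(n,terr(T,r,.031))
# painted figure (blue robe) and jar, ground
_,h=big(T,(180,185,22,20));
print("pf",plane(T,(190,197),.05),"jar",plane(T,(239,155),.04),"bowl",plane(T,(285,206),.04))
def topb(P):pass
E
```

```text
[[520.2, 438.7], [496.6, 280.6], [408.3, 292.2], [432.3, 451.7]] [464.3 365.8] [np.float64(88.9), np.float64(159.8), np.float64(89.1), np.float64(161.2)]
-7.927367753782144 -8.536178034054416
[ 14 152 176] [  9 174  94] [ 71 103  62] [ 10 163 166] [ 10 161 197]
fig (array([338.8, 208.6]), array([ 477.9, -275.8]), array([ 477.9, -273.7]), array([13.1, 39.4]), np.float64(-2.5)) (array([299.2, 266.8]), array([ 474. , -270.9]), array([ 477.6, -270.3]), array([33.8, 67.2]), np.float64(0.5))
L (array([128.5, 214.3]), array([479.6, 423.2]), array([481.6, 427.3]), array([22.7, 52.6]), np.float64(-0.6))
R (array([164. , 218.8]), array([461.1, 304.3]), array([462.6, 307.3]), array([22.2, 54.1]), np.float64(-10.1))
pf [[0.53051754 0.21215824]] jar [[0.66602563 0.04760342]] bowl [[ 0.49171439 -0.09967803]]
```

```bash
python3 - <<'E'
from f import *
for hm in(10,11,12,13):
    print(hm,"fig",terr(T,R["sl"][0],.041,hm,(60,245),110)[2:],terr(S,R["sl"][1],.041,hm,(60,245),110)[2:])
    print([terr(T,r,.031,min(hm,11),(60,245),110)[2:] for r in((120,196,24,40),(155,204,22,34))])
s=ctrl.get_state();print(s["time"],s["eef_pos"])
E
```

```text
10 fig (array([ 479. , -268.3]), array([26.9, 56.3]), np.float64(-9.3)) (array([ 477.3, -270.3]), array([35.2, 67.8]), np.float64(1.3))
[(array([481.9, 427.8]), array([26.5, 55.9]), np.float64(-3.2)), (array([462.3, 308.3]), array([25.5, 57. ]), np.float64(-6.6))]
11 fig (array([ 479. , -268.3]), array([26.9, 56.3]), np.float64(-9.3)) (array([ 477.3, -270.3]), array([35.3, 67.8]), np.float64(1.3))
[(array([481.7, 427. ]), array([28.6, 58.4]), np.float64(-6.5)), (array([462.6, 308.5]), array([28.5, 59.3]), np.float64(-7.8))]
12 fig (array([ 479. , -268.3]), array([26.9, 56.3]), np.float64(-9.3)) (array([ 477.3, -270.3]), array([35.3, 67.8]), np.float64(1.3))
[(array([481.7, 427. ]), array([28.6, 58.4]), np.float64(-6.5)), (array([462.6, 308.5]), array([28.5, 59.3]), np.float64(-7.8))]
13 fig (array([ 479. , -268.3]), array([26.9, 56.3]), np.float64(-9.3)) (array([ 477.3, -270.3]), array([35.3, 67.8]), np.float64(1.3))
[(array([481.7, 427. ]), array([28.6, 58.4]), np.float64(-6.5)), (array([462.6, 308.5]), array([28.5, 59.3]), np.float64(-7.8))]
0.6 [0.19089869 0.64745584 0.20797221]
```

```bash
cat > go.py <<'E'
import sys,numpy as np
from scipy.spatial.transform import Rotation as Ro
from plant import ctrl
# args: waypoints x,y,z,yaw(deg) ; for each: turn first (rad in tool frame), then shift (cm) in turned frame
s=ctrl.get_state();p=s["eef_pos"];R=Ro.from_quat(s["tcp_rot"])
x=R.as_matrix()[:,0];print("t",round(s["time"],2),"p",p.round(4),"yaw",np.degrees(np.arctan2(x[1],x[0])).round(1),"q",s["qpos"].round(2),"open",round(s["opening"],3),"F",round(float(s["finger_force"]),1))
for a in sys.argv[1:]:
    w=np.array(list(map(float,a.split(","))));t=np.radians(w[3])
    Rt=Ro.from_matrix(np.c_[[np.cos(t),np.sin(t),0],[np.sin(t),-np.cos(t),0],[0,0,-1]])
    print("turn",(R.inv()*Rt).as_rotvec().round(4),"shift",(Rt.inv().apply(w[:3]-p)*100).round(2));p,R=w[:3],Rt
E
python3 go.py .6,.2,.2,172 .471,-.267,.2,172 .471,-.267,.042,172
python3 - <<'E'
from m import *
# board height: corners seen in both views; side pixel from colour (wood) extreme points
_,h=big(S,(98,155,64,48));m=((h[...,0]<=16)&(h[...,1]>110)&(h[...,2]>150)).astype(np.uint8)
cs,_=cv2.findContours(m,cv2.RETR_EXTERNAL,cv2.CHAIN_APPROX_NONE);c=max(cs,key=cv2.contourArea)[:,0]
for n,k in(("left",c[:,0].argmin()),("right",c[:,0].argmax()),("bot",c[:,1].argmax())):
    uv=topix(c[k],(98,155));print(n,uv,[tri(T,q,S,uv)[0].round(3).tolist()+[round(tri(T,q,S,uv)[1],4)] for q in((125.2,202.4),(171.8,208),(168.8,234.4),(121.6,228.6))])
E
```

```text
t 0.6 p [0.1909 0.6475 0.208 ] yaw 163.6 q [ 1.13  0.29  1.58  0.    1.28 -0.15] open 0.999 F 0.0
turn [ 1.000e-04 -0.000e+00 -1.472e-01] shift [-46.74 -38.62   0.8 ]
turn [0. 0. 0.] shift [  6.28 -48.04   0.  ]
turn [0. 0. 0.] shift [ 0.   0.  15.8]
left [103.125 172.875] [[0.49, 0.476, -0.021, np.float64(0.0767)], [0.436, 0.304, 0.08, np.float64(0.1409)], [0.386, 0.29, 0.104, np.float64(0.0655)], [0.433, 0.451, 0.016, np.float64(0.0026)]]
right [146.625 177.125] [[0.545, 0.44, -0.045, np.float64(0.0617)], [0.488, 0.281, 0.045, np.float64(0.0205)], [0.431, 0.258, 0.085, np.float64(0.0511)], [0.48, 0.402, 0.013, np.float64(0.1346)]]
bot [125.625 194.375] [[0.524, 0.495, -0.132, np.float64(0.0031)], [0.464, 0.313, -0.017, np.float64(0.0818)], [0.407, 0.293, 0.02, np.float64(0.0035)], [0.458, 0.458, -0.075, np.float64(0.0784)]]
```

Call:
{"fn": "send_rows", "kwargs": {"series": [[[0,0,0,0,0,-0.147,1],[-4.67,-3.86,0.1,0,0,0,1],[-4.67,-3.86,0.1,0,0,0,1],[-4.67,-3.86,0.1,0,0,0,1],[-4.67,-3.86,0.1,0,0,0,1],[-4.67,-3.86,0.1,0,0,0,1],[-4.67,-3.86,0.1,0,0,0,1],[-4.67,-3.86,0.1,0,0,0,0.5],[-4.67,-3.86,0.1,0,0,0,0.2],[-4.67,-3.86,0,0,0,0,0.1]]]}}

```text
time: 1.95
eef_pos: [0.5599, 0.2432, 0.2002]
tcp_rot: [0.07, 0.998, 0.0, 0.0]
contact_force: [0.1, 0.0, 0.6]
opening: 0.549
finger_force: 0.0
```

Call:
{"fn": "send_rows", "kwargs": {"series": [[[-4.67,-3.86,0,0,0,0,0.1],[0.7,-5.3,0,0,0,0,0.1],[0.7,-5.3,0,0,0,0,0.1],[0.7,-5.3,0,0,0,0,0.1],[0.7,-5.3,0,0,0,0,0.1],[0.7,-5.3,0,0,0,0,0.1],[0.7,-5.3,0,0,0,0,0.1],[0.7,-5.3,0,0,0,0,0.1],[0.7,-5.3,0,0,0,0,0.1],[0.7,-5.3,0,0,0,0,0.1]]]}}

```text
time: 3.2
eef_pos: [0.4701, -0.2651, 0.2003]
tcp_rot: [0.07, 0.998, -0.0, 0.0]
contact_force: [0.7, -0.9, 0.5]
opening: 0.551
finger_force: 0.0
```

```bash
python3 go.py .471,-.267,.08,172 .471,-.267,.042,172
```

```text
t 3.2 p [ 0.4701 -0.2651  0.2003] yaw 172.0 q [-0.7  -0.01  1.92  0.    1.23 -2.13] open 0.551 F 0.0
turn [-0.0004  0.0009 -0.0003] shift [-0.11 -0.17 12.03]
turn [0. 0. 0.] shift [0.  0.  3.8]
```

Call:
{"fn": "send_rows", "kwargs": {"series": [[[0,-0.1,4,0,0,0,0.1],[0,0,4,0,0,0,0.1],[0,0,4,0,0,0,0.1],[0,0,2,0,0,0,0.1],[0,0,1.7,0,0,0,0.1],[0,0,0,0,0,0,-0.3],[0,0,0,0,0,0,-0.6],[0,0,0,0,0,0,-0.8],[0,0,0,0,0,0,-0.8],[0,0,0,0,0,0,-0.8]]], "force": 25}}

```text
time: 4.45
eef_pos: [0.4708, -0.2646, 0.0433]
tcp_rot: [0.07, 0.998, -0.0, 0.0]
contact_force: [0.2, -0.3, -0.1]
opening: 0.1
finger_force: 0.0
```

```bash
python3 - <<'E'
from h import *
i=cam("side")["img"][215:335,240:400]
cv2.imwrite("pics/g1.png",cv2.resize(i[:,:,::-1],None,fx=4,fy=4,interpolation=cv2.INTER_CUBIC))
E
python3 go.py
```

```text
t 4.5 p [ 0.4707 -0.2645  0.0432] yaw 172.0 q [-0.7   0.19  2.02  0.    0.93 -2.13] open 0.103 F 0.0
```

View pics/g1.png

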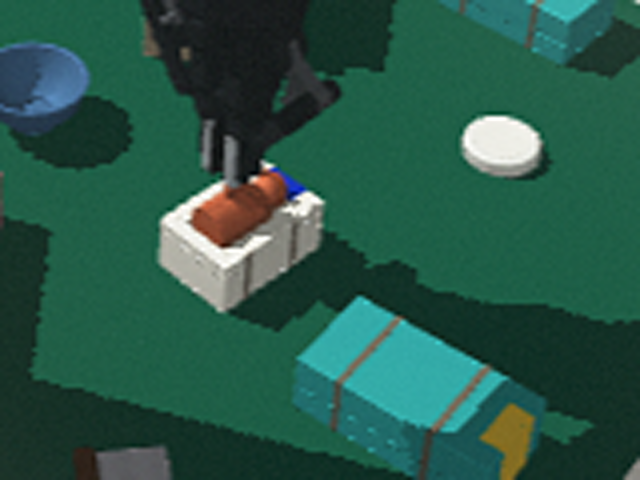

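The fingers shut to 0.1 without gripping, and the tips appear behind or above the figure at crop (205–232,165–185). I'll compare the projected TCP with the picture.

```bash
python3 - <<'E'
from f import *
def proj(c,X):
    q=c["R"]@np.array(X)+c["t"];return (np.array([c["fx"]*q[0],c["fy"]*q[1]])/q[2]+[c["cx"],c["cy"]]).round(1)
for z in(.0432,.054,.0622): print(z,proj(T,[.4707,-.2645,z]),proj(S,[.4707,-.2645,z]), ((proj(S,[.4707,-.2645,z])-[240,215])*4))
print("figure now side",terr(S,R["sl"][1],.041,12,(60,245),110))
a=cv2.resize(T["img"][180:240,300:370,::-1],None,fx=6,fy=6,interpolation=cv2.INTER_CUBIC)
cv2.imwrite("pics/g2.png",a)
E
```

```text
0.0432 [335.5 210.9] [296.1 265.5] [224.4 202. ]
0.054 [336.2 210.9] [296.3 262. ] [225.2 188. ]
0.0622 [336.7 210.9] [296.5 259.3] [226.  177.2]
figure now side (array([299.4, 266.8]), array([ 474.1, -271.4]), array([ 477.7, -271. ]), array([34.4, 66.3]), np.float64(-7.3))
```

View pics/g2.png

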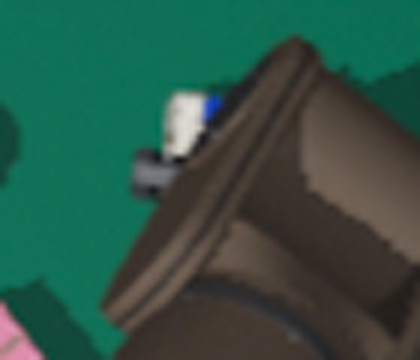

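```bash
python3 - <<'E'
from h import *
i=cam("side")["img"][235:285,270:335]
cv2.imwrite("pics/g3.png",cv2.resize(i[:,:,::-1],None,fx=12,fy=12,interpolation=cv2.INTER_NEAREST))
E
```

```text
(no output)
```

View pics/g3.png

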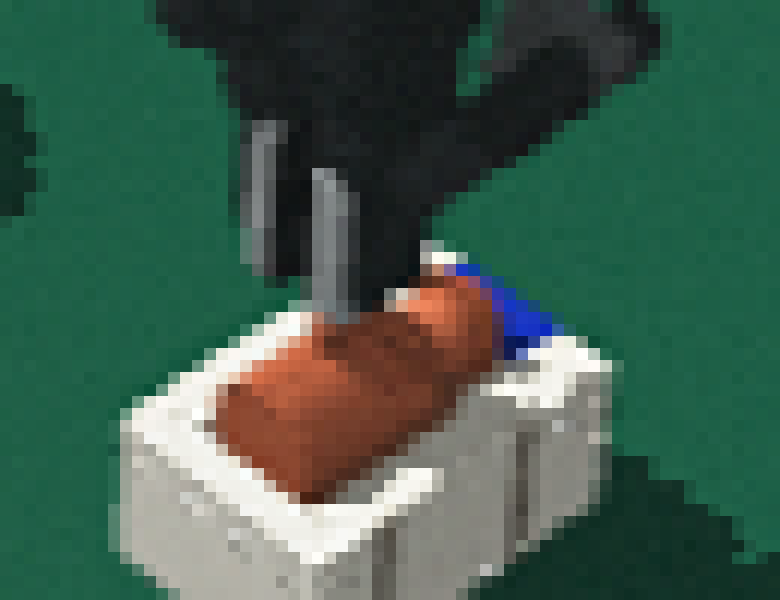

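Call:
{"fn": "send_rows", "kwargs": {"series": [[[0,0,0,0,0,0,0.1],[0,0,0,0,0,0,0.1],[0,0,0,0,0,0,0.1],[0,0,0.2,0,0,0,0.1],[0,0,0.2,0,0,0,0.1],[0,0,0,0,0,0,-0.3],[0,0,0,0,0,0,-0.5],[0,0,0,0,0,0,-0.5],[0,0,0,0,0,0,-0.5]]]}}

```text
time: 5.78
eef_pos: [0.4706, -0.2645, 0.039]
tcp_rot: [0.07, 0.998, -0.0, 0.0]
contact_force: [-0.3, -0.2, -0.3]
opening: 0.251
finger_force: 0.0
```

```bash
python3 - <<'E'
from f import *
i=S["img"][235:285,270:335]
cv2.imwrite("pics/g4.png",cv2.resize(i[:,:,::-1],None,fx=10,fy=10,interpolation=cv2.INTER_NEAREST))
print("fig",terr(S,R["sl"][1],.041,12,(60,245),110))
E
python3 go.py
```

```text
fig (array([299. , 267.7]), array([ 471.2, -272.3]), array([ 477.4, -271.1]), array([34. , 66.9]), np.float64(-3.2))
t 5.88 p [ 0.4706 -0.2645  0.039 ] yaw 172.0 q [-0.7   0.2   2.02  0.    0.92 -2.13] open 0.255 F 0.0
```

View pics/g4.png

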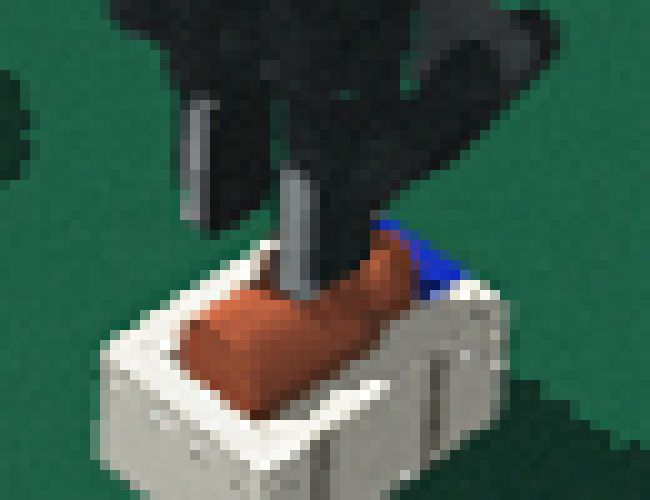

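Both fingers close above the figure's top without touching it, so the tips stand about 15 mm behind the TCP. I'll reopen, go lower and close again.

Call:
{"fn": "send_rows", "kwargs": {"series": [[[0,0,0,0,0,0,0.1],[0,0,0,0,0,0,0.1],[0,0,0,0,0,0,0.1],[0,0,0.4,0,0,0,0.1],[0,-0.1,0.3,0,0,0,0.1],[0,-0.1,0.3,0,0,0,0.1],[0,0,0,0,0,0,-0.3],[0,0,0,0,0,0,-0.5],[0,0,0,0,0,0,-0.5],[0,0,0,0,0,0,-0.5]]]}}

```text
time: 7.12
eef_pos: [0.4704, -0.2665, 0.029]
tcp_rot: [0.07, 0.998, -0.0, 0.0]
contact_force: [0.7, -0.4, -0.5]
opening: 0.283
finger_force: 24.5
```

Call:
{"fn": "send_rows", "kwargs": {"series": [[[0,0,0,0,0,0,0.1],[0,0,0,0,0,0,0.1],[0,0,0.2,0,0,0,0.1],[0,0,0.2,0,0,0,0.1],[0,0,0,0,0,0,-0.3],[0,0,0,0,0,0,-0.6],[0,0,0,0,0,0,-0.6],[0,0,0,0,0,0,-0.6]]]}}

```text
time: 8.12
eef_pos: [0.4704, -0.2665, 0.025]
tcp_rot: [0.07, 0.998, -0.0, 0.0]
contact_force: [-0.6, -0.3, -0.3]
opening: 0.29
finger_force: 26.0
```

Call:
{"fn": "send_rows", "kwargs": {"series": [[[0,0,-0.5,0,0,0,-0.6],[0,0,-1,0,0,0,-0.6],[0,0,-2,0,0,0,-0.6],[0,0,-3,0,0,0,-0.6],[0,0,-4,0,0,0,-0.6],[0,0,-4,0,0,0,-0.6],[0,0,-3,0,0,0,-0.6],[0,0,0,0,0,0,-0.6]]]}}

```text
time: 9.12
eef_pos: [0.4719, -0.2675, 0.2039]
tcp_rot: [0.07, 0.998, -0.002, 0.003]
contact_force: [-0.4, 0.5, -0.4]
opening: 0.295
finger_force: 25.9
```

```bash
python3 go.py .463,.366,.2,171.8 .463,.366,.016,171.8; python3 - <<'E'
from h import *
T,S=cam("top"),cam("side")
cv2.imwrite("pics/g5.png",cv2.resize(np.hstack([S["img"][200:300,250:350],T["img"][165:265,300:400]])[:,:,::-1],None,fx=4,fy=4,interpolation=cv2.INTER_CUBIC))
E
```

```text
t 9.12 p [ 0.4719 -0.2675  0.2039] yaw 172.0 q [-0.7  -0.01  1.91  0.    1.23 -2.13] open 0.295 F 25.9
turn [-0.0038  0.0064  0.0034] shift [ 9.91 62.58  0.39]
turn [0. 0. 0.] shift [ 0.   0.  18.4]
```

View pics/g5.png

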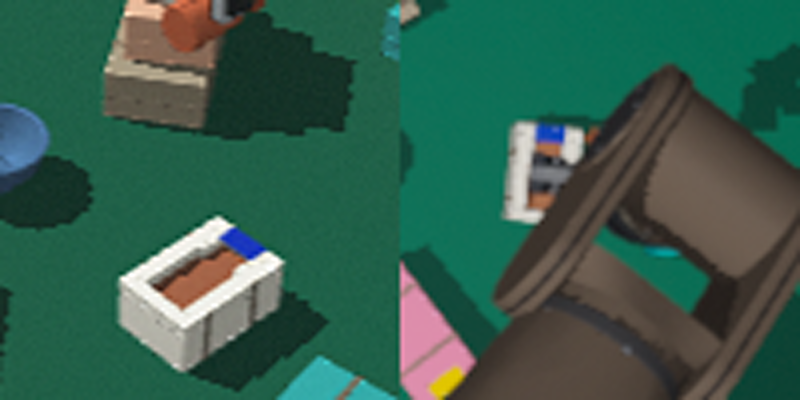

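The figure is lifted and level-looking at the side-crop (195,25), and the small mould's hollow is empty. Now I'll carry it to the board.

Call:
{"fn": "send_rows", "kwargs": {"series": [[[0.4,2.5,0,0,0,0,-0.6],[0.87,5.68,0,0,0,0,-0.6],[0.87,5.68,0,0,0,0,-0.6],[0.87,5.68,0,0,0,0,-0.6],[0.87,5.68,0,0,0,0,-0.6],[0.87,5.68,0,0,0,0,-0.6],[0.87,5.68,0,0,0,0,-0.6],[0.87,5.68,0,0,0,0,-0.6],[0.87,5.68,0,0,0,0,-0.6],[0.87,5.68,0,0,0,0,-0.6]]]}}

```text
time: 10.48
eef_pos: [0.4611, 0.2784, 0.1981]
tcp_rot: [0.069, 0.998, -0.001, -0.002]
contact_force: [0.3, -0.6, -0.0]
opening: 0.293
finger_force: 25.9
```

Call:
{"fn": "send_rows", "kwargs": {"series": [[[0.87,5.68,0,0,0,0,-0.6],[0.43,3.2,0,0,0,0,-0.6],[0,0,4,0,0,0,-0.6],[0,0,4,0,0,0,-0.6],[0,0,4,0,0,0,-0.6],[0,0,2.5,0,0,0,-0.6],[0,0,0,0,0,0,-0.6],[0,0,0,0,0,0,-0.6]]]}}

```text
time: 11.48
eef_pos: [0.4627, 0.3662, 0.0554]
tcp_rot: [0.07, 0.998, 0.0, 0.0]
contact_force: [0.6, -0.8, 0.1]
opening: 0.293
finger_force: 25.9
```

```bash
python3 go.py .463,.366,.016,171.8; python3 - <<'E'
from h import *
S=cam("side");T=cam("top")
cv2.imwrite("pics/g6.png",cv2.resize(np.hstack([S["img"][140:240,90:190],T["img"][165:265,100:200]])[:,:,::-1],None,fx=4,fy=4,interpolation=cv2.INTER_CUBIC))
E
```

```text
t 11.47 p [0.4627 0.3662 0.0554] yaw 172.0 q [ 0.5   0.27  1.89  0.    0.97 -0.93] open 0.293 F 25.9
turn [0.0003 0.0001 0.0038] shift [-0.04 -0.02  3.94]
```

View pics/g6.png

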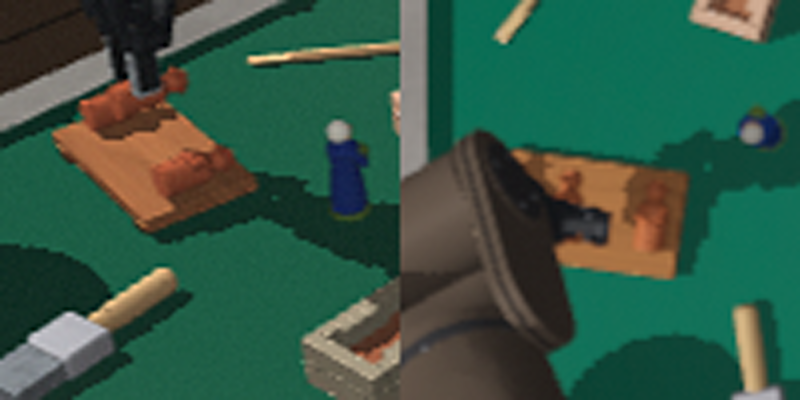

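The figure hangs over the gap at side-crop (130,95), clear of its neighbour at (195,170). I'll lower it gently.

Call:
{"fn": "send_rows", "kwargs": {"series": [[[0,0,1.5,0,0,0,-0.6],[0,0,1,0,0,0,-0.6],[0,0,0.7,0,0,0,-0.6],[0,0,0.4,0,0,0,-0.6],[0,0,0.2,0,0,0,-0.6],[0,0,0.1,0,0,0,-0.6],[0,0,0,0,0,0,-0.6]]]}}

```text
time: 12.45
eef_pos: [0.4632, 0.3659, 0.0161]
tcp_rot: [0.07, 0.998, 0.0, 0.0]
contact_force: [0.0, -0.5, 0.3]
opening: 0.294
finger_force: 25.9
```

Call:
{"fn": "send_rows", "kwargs": {"series": [[[0,0,0.1,0,0,0,-0.6],[0,0,0.1,0,0,0,-0.6],[0,0,0,0,0,0,-0.6]]]}}

```text
time: 12.82
eef_pos: [0.4632, 0.3659, 0.0148]
tcp_rot: [0.07, 0.998, 0.0, 0.0]
contact_force: [-1.0, -1.4, 6.4]
opening: 0.29
finger_force: 26.5
```

Call:
{"fn": "send_rows", "kwargs": {"series": [[[0,0,-0.1,0,0,0,-0.3],[0,0,0,0,0,0,-0.1],[0,0,0,0,0,0,0.1],[0,0,0,0,0,0,0.1],[0,0,-1,0,0,0,0.1],[0,0,-3,0,0,0,0.1],[0,0,-4,0,0,0,0.3],[0,0,-5,0,0,0,1],[0,0,-5,0,0,0,1],[0,0,0,0,0,0,1]]]}}

```text
time: 14.08
eef_pos: [0.466, 0.3675, 0.2021]
tcp_rot: [0.07, 0.998, 0.003, 0.005]
contact_force: [0.8, 0.5, -0.2]
opening: 1.003
finger_force: 0.0
```

```bash
python3 go.py .669,-.1063,.2,28 .669,-.1063,.068,28
```

```text
t 14.07 p [0.466  0.3675 0.2021] yaw 172.0 q [ 0.5   0.11  1.8   0.    1.23 -0.93] open 1.003 F 0.0
turn [ 0.0155 -0.0052  2.5132] shift [-4.32 51.36  0.21]
turn [0. 0. 0.] shift [ 0.   0.  13.2]
```

Call:
{"fn": "send_rows", "kwargs": {"series": [[[0,0,0,0,0,0.1795,1],[0,0,0,0,0,0.1795,1],[0,0,0,0,0,0.1795,1],[0,0,0,0,0,0.1795,1],[0,0,0,0,0,0.1795,1],[0,0,0,0,0,0.1795,1],[0,0,0,0,0,0.1795,1],[0,0,0,0,0,0.1795,1],[0,0,0,0,0,0.1795,1],[0,0,0,0,0,0.1795,1]]]}}

```text
time: 15.32
eef_pos: [0.4624, 0.3654, 0.1939]
tcp_rot: [0.825, 0.565, -0.001, -0.0]
contact_force: [-0.1, -0.2, 0.7]
opening: 1.002
finger_force: 0.0
```

Call:
{"fn": "send_rows", "kwargs": {"series": [[[0,0,0,0,0,0.1795,1],[0,0,0,0,0,0.1795,1],[0,0,0,0,0,0.1795,1],[0,0,0,0,0,0.1795,1],[-0.43,5.14,0,0,0,0,1],[-0.43,5.14,0,0,0,0,1],[-0.43,5.14,0,0,0,0,1],[-0.43,5.14,0,0,0,0,1],[-0.43,5.14,0,0,0,0,1],[0,0,0,0,0,0,1]]]}}

```text
time: 16.58
eef_pos: [0.5653, 0.1257, 0.1941]
tcp_rot: [0.971, 0.24, -0.001, 0.0]
contact_force: [1.0, -0.3, -0.5]
opening: 1.002
finger_force: 0.0
```

```bash
python3 - <<'E'
from f import *
print("placed fig",terr(T,(134,195,26,38),.031,11,(60,245),110),"L",terr(T,(120,196,15,40),.031,11,(60,245),110)[2:])
print("sl T",block(T,R["sl"][0],"b",.036,W(190)),block(T,R["sl"][0],"b",.036,W(200)))
for v in(190,200,210,220):print(v,"sl S",block(S,R["sl"][1],"b",.036,W(v)))
i=T["img"][185:250,110:190];cv2.imwrite("pics/g7.png",cv2.resize(i[:,:,::-1],None,fx=7,fy=7,interpolation=cv2.INTER_CUBIC))
E
python3 go.py .669,-.1063,.2,28 .669,-.1063,.068,28
```

```text
placed fig (array([145.6, 216.7]), array([470.1, 365.9]), array([472.8, 366.2]), array([29.4, 58.5]), np.float64(-3.0)) L (array([481.6, 426.7]), array([29.1, 58.4]), np.float64(-6.5))
t 16.68 p [0.5642 0.1286 0.1942] yaw 27.9 q [0.05 0.09 1.83 0.   1.22 1.13] open 0.999 F 0.0
turn [-0.0011  0.0012 -0.0012] shift [-1.77 25.65 -0.58]
turn [0. 0. 0.] shift [ 0.   0.  13.2]Traceback (most recent call last):
  File "<stdin>", line 3, in <module>
  File "h.py", line 31, in block
    b,h=big(c,roi);uv,sm,_=stripe(c,roi,k)
                           ~~~~~~^^^^^^^^^
  File "h.py", line 28, in stripe
    n,l,s,ce=cv2.connectedComponentsWithStats(m);i=1+np.argmax(s[1:,4])
                                                     ~~~~~~~~~^^^^^^^^^
    return _wrapfunc(a, 'argmax', axis=axis, out=out, **kwds)
    return bound(*args, **kwds)
ValueError: attempt to get argmax of an empty sequence
```

The placed figure measures at the neighbours' midpoint, within 2 mm. Next, the small upper.

Call:
{"fn": "send_rows", "kwargs": {"series": [[[-0.35,5.13,0,0,0,0,1],[-0.35,5.13,0,0,0,0,1],[-0.35,5.13,0,0,0,0,1],[-0.35,5.13,0,0,0,0,1],[-0.35,5.13,0,0,0,0,1],[0,0,2,0,0,0,1],[0,0,2,0,0,0,1],[0,0,0,0,0,0,1]]]}}

```text
time: 17.68
eef_pos: [0.6672, -0.1032, 0.1509]
tcp_rot: [0.97, 0.243, -0.003, -0.002]
contact_force: [0.5, 0.3, -0.7]
opening: 0.998
finger_force: 0.0
```

```bash
python3 - <<'E'
from h import *
from m import R,W
S=cam("side")
for v in(190,200,210,220):print(v,"sl S",block(S,R["sl"][1],"b",.036,W(v)))
i=S["img"][130:250,220:360];cv2.imwrite("pics/g8.png",cv2.resize(i[:,:,::-1],None,fx=4.5,fy=4.5,interpolation=cv2.INTER_CUBIC))
E
python3 go.py .669,-.1063,.068,28
```

```text
190 sl S (array([ 475.8, -269.7]), np.float32(-8.1), array([52.9, 87.6]))
200 sl S (array([ 476.2, -270. ]), np.float32(-7.8), array([52.5, 86.7]))
210 sl S (array([ 478.7, -270. ]), np.float32(-8.1), array([51.9, 81.7]))
220 sl S (array([ 478.9, -270.1]), np.float32(-8.0), array([51.6, 81.3]))
t 17.82 p [ 0.6698 -0.1046  0.1554] yaw 28.1 q [-0.3   0.34  1.61  0.    1.19  0.78] open 0.999 F 0.0
turn [ 0.0003 -0.0004  0.0018] shift [-0.15  0.11  8.74]
```

View pics/g8.png

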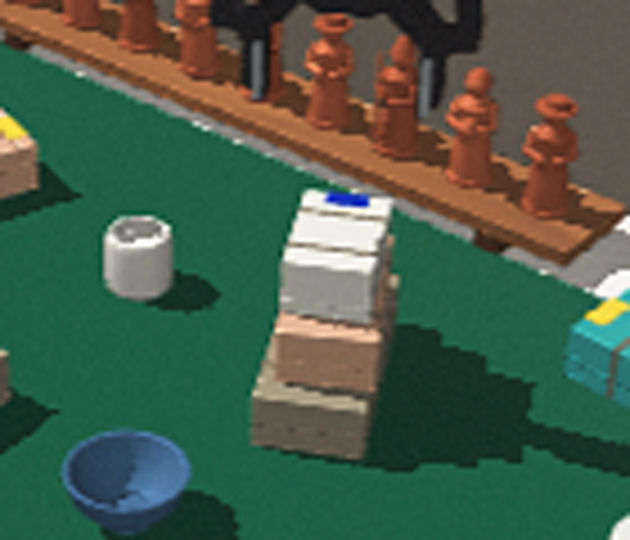

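```bash
python3 - <<'E'
from h import *
c=cam("side")
def proj(X):
    q=c["R"]@np.array(X)+c["t"];return (np.array([c["fx"]*q[0],c["fy"]*q[1]])/q[2]+[c["cx"],c["cy"]]).round(1)
p=ctrl.get_state()["eef_pos"]
for d in(0,.013,.02,.03,.04):print(d,proj(p+[0,0,d]))
E
```

```text
0 [295.  164.3]
0.013 [295.2 159.9]
0.02 [295.4 157.6]
0.03 [295.5 154.1]
0.04 [295.7 150.7]
```

Call:
{"fn": "send_rows", "kwargs": {"series": [[[-0.1,0.1,3.5,0,0,0,1],[0,0,3,0,0,0,1],[0,0,2,0,0,0,1],[0,0,1,0,0,0,1],[0,0,0,0,0,0,0.4],[0,0,0,0,0,0,-0.2],[0,0,0,0,0,0,-0.2],[0,0,0,0,0,0,-0.2],[0,0,0,0,0,0,-0.2]]], "force": 50}}

```text
time: 19.0
eef_pos: [0.6706, -0.1076, 0.0618]
tcp_rot: [0.97, 0.242, 0.001, 0.001]
contact_force: [-0.0, -0.1, 5.3]
opening: 0.597
finger_force: 55.5
```

```bash
python3 go.py
```

```text
t 19.0 p [ 0.6706 -0.1076  0.0618] yaw 28.0 q [-0.31  0.44  1.66  0.    1.04  0.77] open 0.597 F 55.5
```

Call:
{"fn": "send_rows", "kwargs": {"series": [[[0,0,-0.5,0,0,0,-0.2],[0,0,-1,0,0,0,-0.2],[0,0,-2,0,0,0,-0.2],[0,0,-3,0,0,0,-0.2],[0,0,-2,0,0,0,-0.2],[0,0,0,0,0,0.157,-0.2],[0,0,0,0,0,0.157,-0.2],[0,0,0,0,0,0.157,-0.2],[0,0,0,0,0,0.157,-0.2],[0,0,0,0,0,0,-0.2]]]}}

```text
time: 20.25
eef_pos: [0.6693, -0.1073, 0.1455]
tcp_rot: [0.998, -0.069, 0.0, 0.0]
contact_force: [0.2, -0.4, -0.9]
opening: 0.599
finger_force: 54.7
```

```bash
python3 go.py .4806,-.2691,.1468,-8 .4806,-.2691,.0258,-8;python3 - <<'E'
from m import *
S=T
for v in(110,130,150,170):
    G2=lambda h:(h[...,0]<17)&(h[...,1]>40)&(h[...,2]>v)
    try:print(v,"mu T",block(T,R["stack"][0],"y",.072,G2))
    except Exception as e:print(e)
E
```

```text
t 20.25 p [ 0.6693 -0.1073  0.1455] yaw -7.9 q [-0.31  0.34  1.62 -0.    1.18  1.4 ] open 0.599 F 54.7
turn [ 0.0001 -0.0003  0.0022] shift [-16.44  18.65  -0.13]
turn [0. 0. 0.] shift [ 0.   0.  12.1]
attempt to get argmax of an empty sequence
attempt to get argmax of an empty sequence
attempt to get argmax of an empty sequence
attempt to get argmax of an empty sequence
```

Call:
{"fn": "send_rows", "kwargs": {"series": [[[-3.29,3.73,0,0,0,0,-0.2],[-3.29,3.73,0,0,0,0,-0.2],[-3.29,3.73,0,0,0,0,-0.2],[-3.29,3.73,0,0,0,0,-0.2],[-3.29,3.73,0,0,0,0,-0.2],[0,0,3,0,0,0,-0.2],[0,0,3,0,0,0,-0.2],[0,0,2,0,0,0,-0.2],[0,0,0,0,0,0,-0.2],[0,0,0,0,0,0,-0.2]]]}}

```text
time: 21.6
eef_pos: [0.4812, -0.2697, 0.0661]
tcp_rot: [0.998, -0.069, 0.001, 0.001]
contact_force: [0.1, -0.8, -1.0]
opening: 0.595
finger_force: 54.7
```

```bash
python3 go.py .4806,-.2691,.0268,-8
```

```text
t 21.6 p [ 0.4812 -0.2697  0.0661] yaw -7.9 q [-0.69  0.18  1.99 -0.    0.98  1.01] open 0.595 F 54.7
turn [ 0.001  -0.0015  0.0013] shift [-0.06 -0.05  3.93]
```

Call:
{"fn": "send_rows", "kwargs": {"series": [[[0,0,2,0,0,0,-0.2],[0,0,1,0,0,0,-0.2],[0,0,0.5,0,0,0,-0.2],[0,0,0.3,0,0,0,-0.2],[0,0,0.1,0,0,0,-0.2],[0,0,0,0,0,0,-0.2]]]}}

```text
time: 22.35
eef_pos: [0.4807, -0.2693, 0.0262]
tcp_rot: [0.998, -0.07, 0.0, 0.0]
contact_force: [-0.1, -0.1, -1.7]
opening: 0.595
finger_force: 54.7
```

```bash
python3 go.py .4806,-.2691,.0258,-8; python3 - <<'E'
from h import *
from m import R,W
S=cam("side");T=cam("top")
cv2.imwrite("pics/g9.png",cv2.resize(np.hstack([S["img"][220:310,255:345],T["img"][170:260,290:380]])[:,:,::-1],None,fx=4.4,fy=4.4,interpolation=cv2.INTER_CUBIC))
E
```

```text
t 22.35 p [ 0.4807 -0.2693  0.0262] yaw -8.0 q [-0.69  0.24  2.    0.    0.9   1.02] open 0.595 F 54.7
turn [ 0.0003 -0.0005  0.0005] shift [-0.01 -0.02  0.04]
```

View pics/g9.png

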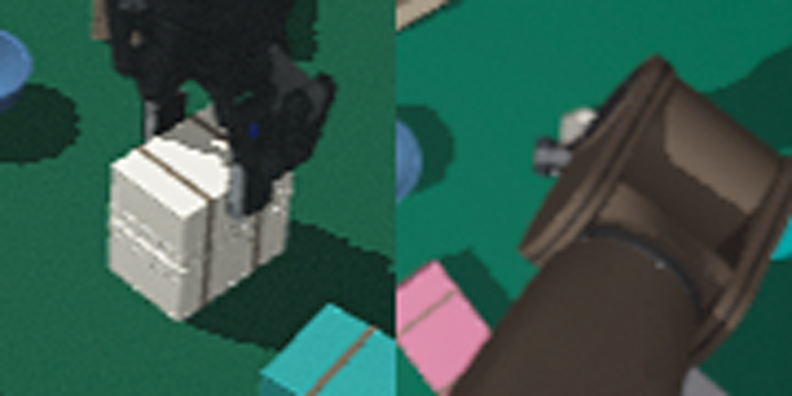

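The small upper sits flush over its lower half, with its edges in line at side-crop (180,215–320). I'll touch down, then release.

Call:
{"fn": "send_rows", "kwargs": {"series": [[[0,0,0.1,0,0,0,-0.2],[0,0,0,0,0,0,-0.2]]]}}

```text
time: 22.8
eef_pos: [0.4807, -0.2693, 0.0258]
tcp_rot: [0.998, -0.069, 0.0, 0.0]
contact_force: [-2.8, 2.4, 4.4]
opening: 0.595
finger_force: 55.3
```

Call:
{"fn": "send_rows", "kwargs": {"series": [[[0,0,0,0,0,0,0.4],[0,0,0,0,0,0,0.6],[0,0,0,0,0,0,0.6],[0,0,-1,0,0,0,0.6],[0,0,-3,0,0,0,0.6],[0,0,-5,0,0,0,1],[0,0,-5,0,0,0,1],[0,0,-2,0,0,0,1],[0,0,0,0,0,0,1]]]}}

```text
time: 23.92
eef_pos: [0.4817, -0.2701, 0.188]
tcp_rot: [0.998, -0.07, 0.002, 0.002]
contact_force: [0.2, 0.3, 1.0]
opening: 1.002
finger_force: 0.0
```

```bash
python3 - <<'E'
from m import *
for v in(110,140,160,175,190,200):
    G2=lambda h:(h[...,0]<17)&(h[...,1]>45)&(h[...,2]>v)
    for n,c,r in(("T",T,R["stack"][0]),("S",S,R["stack"][1])):
        try:print(v,n,block(c,r,"y",.072,G2),end=" ")
        except Exception as e:print(n,e,end=" ")
    print()
sh=cv2.cvtColor(S["img"],cv2.COLOR_RGB2HSV);th=cv2.cvtColor(T["img"],cv2.COLOR_RGB2HSV)
print(th[150,270:300].tolist());print(sh[200:235:2,290].tolist())
try:
  print("yel",tri(T,stripe(T,R["stack"][0],"y")[0],S,stripe(S,R["stack"][1],"y")[0]))
except Exception as e:print(e)
E
python3 go.py
```

```text
110 T (array([ 668.8, -102. ]), np.float32(31.3), array([ 69.7, 126.9])) 110 S (array([ 647.8, -121.7]), np.float32(31.6), array([ 61.3, 160.4])) 
140 T (array([ 668.8, -102.2]), np.float32(30.9), array([ 69.3, 125.2])) 140 S (array([ 666.2, -110.2]), np.float32(31.5), array([ 60.3, 116.9])) 
160 T (array([ 670.1, -102.5]), np.float32(31.4), array([ 65.4, 122. ])) 160 S (array([ 667.1, -110. ]), np.float32(31.0), array([ 59.3, 115.3])) 
175 T (array([ 670.3, -103.3]), np.float32(32.5), array([ 64.6, 120.1])) 175 S (array([ 667.3, -109.4]), np.float32(31.2), array([ 58.9, 114.3])) 
190 T (array([ 670.2, -105.9]), np.float32(31.4), array([ 58.2, 116.3])) 190 S (array([ 667.4, -109.3]), np.float32(31.4), array([ 58.4, 114.1])) 
200 T (array([ 670.4, -105.9]), np.float32(31.4), array([ 56.1, 115.8])) 200 S (array([ 667.5, -109. ]), np.float32(31.4), array([ 57.6, 113.6])) 
[[74, 98, 109], [27, 41, 123], [17, 54, 147], [14, 69, 155], [12, 81, 161], [13, 72, 155], [14, 68, 157], [13, 71, 176], [12, 72, 198], [12, 73, 207], [12, 75, 208], [13, 74, 207], [13, 74, 207], [13, 74, 207], [12, 74, 207], [12, 75, 207], [13, 75, 207], [12, 75, 207], [13, 75, 207], [13, 76, 207], [12, 75, 207], [12, 75, 207], [13, 75, 207], [12, 75, 207], [12, 75, 207], [13, 72, 212], [13, 74, 178], [72, 82, 81], [82, 200, 70], [82, 197, 70]]
[[12, 83, 231], [13, 83, 228], [13, 81, 238], [11, 93, 131], [11, 94, 133], [13, 93, 132], [12, 92, 133], [10, 93, 135], [20, 50, 77], [20, 54, 174], [19, 55, 102], [22, 53, 92], [19, 52, 93], [21, 53, 91], [21, 54, 94], [20, 51, 106], [79, 164, 98], [79, 167, 96]]
yel (array([ 0.71268141, -0.08393928,  0.06996957]), np.float64(0.0058478302474383615))
t 24.02 p [ 0.4801 -0.2688  0.1842] yaw -8.0 q [-0.69  0.03  1.91 -0.    1.2   1.02] open 1.003 F 0.0
```

```bash
python3 - <<'E'
from m import *
for v in(190,200,205,210,220):
    for n,c,r in(("T",T,R["ml"][0]),("S",S,R["ml"][1])):
        G2=lambda h:(h[...,0]<17)&(h[...,1]>45)&(h[...,2]>v)
        print(v,n,block(c,r,"y",.036,G2),end=" ")
    print()
E
python3 go.py .6689,-.1075,.184,31.4 .6689,-.1075,.0245,31.4
```

```text
190 T (array([669.9, 227.4]), np.float32(-18.9), array([ 57. , 113.5])) 190 S (array([664.2, 226.1]), np.float32(-18.6), array([ 58.6, 121.9])) 
200 T (array([678. , 224.3]), np.float32(-17.1), array([54.4, 96. ])) 200 S (array([704.2, 213.3]), np.float32(66.7), array([38.8, 57.4])) 
205 T (array([708.9, 214.1]), np.float32(67.1), array([32.5, 52.7])) 205 S (array([704.2, 213.3]), np.float32(66.7), array([38.8, 56.7])) 
210 T (array([715.1, 211.3]), np.float32(72.6), array([17.3, 33.7])) 210 S (array([704., 213.]), np.float32(66.7), array([38.8, 55.9])) 
220 T (array([715.3, 212.1]), np.float32(-107.4), array([17.3, 30.7])) 220 S (array([705. , 212.9]), np.float32(65.7), array([37.3, 55.2])) 
t 24.12 p [ 0.4796 -0.2684  0.183 ] yaw -8.0 q [-0.69  0.03  1.91  0.    1.2   1.02] open 0.998 F 0.0
turn [-0.0027  0.0022 -0.6873] shift [24.54 -3.87 -0.1 ]
turn [0. 0. 0.] shift [ 0.    0.   15.95]
```

Call:
{"fn": "send_rows", "kwargs": {"series": [[[0,0,0,0,0,-0.172,1],[0,0,0,0,0,-0.172,1],[0,0,0,0,0,-0.172,1],[0,0,0,0,0,-0.171,1],[4.91,-0.77,0,0,0,0,1],[4.91,-0.77,0,0,0,0,1],[4.91,-0.77,0,0,0,0,1],[4.91,-0.77,0,0,0,0,1],[4.91,-0.77,0,0,0,0,1],[0,0,3,0,0,0,1]]]}}

```text
time: 25.38
eef_pos: [0.6733, -0.1061, 0.1557]
tcp_rot: [0.962, 0.272, 0.002, 0.001]
contact_force: [0.4, -1.3, -0.4]
opening: 1.003
finger_force: 0.0
```

Call:
{"fn": "send_rows", "kwargs": {"series": [[[0,0,4,0,0,0,1],[0,0,3,0,0,0,1],[0,0,0,0,0,0,1],[0,0,0,0,0,0,1]]]}}

```text
time: 25.88
eef_pos: [0.6704, -0.1086, 0.0853]
tcp_rot: [0.963, 0.27, 0.0, 0.0]
contact_force: [0.2, -0.3, -0.1]
opening: 1.001
finger_force: 0.0
```

```bash
python3 go.py .6689,-.1075,.0245,31.4
```

```text
t 25.88 p [ 0.6704 -0.1086  0.0853] yaw 31.4 q [-0.31  0.41  1.65  0.    1.08  0.71] open 1.001 F 0.0
turn [ 0.0003 -0.0003 -0.0003] shift [-0.07 -0.17  6.08]
```

Call:
{"fn": "send_rows", "kwargs": {"series": [[[-0.1,-0.1,3,0,0,0,1],[0,0,2,0,0,0,1],[0,0,1,0,0,0,1],[0,0,0,0,0,0,0.6],[0,0,0,0,0,0,0],[0,0,0,0,0,0,-0.1],[0,0,0,0,0,0,-0.1],[0,0,0,0,0,0,-0.1]]], "force": 60}}

```text
time: 26.88
eef_pos: [0.6696, -0.1084, 0.0261]
tcp_rot: [0.963, 0.27, 0.001, 0.001]
contact_force: [0.3, -1.0, 4.1]
opening: 0.672
finger_force: 68.1
```

```bash
python3 go.py
```

```text
t 26.88 p [ 0.6696 -0.1084  0.0261] yaw 31.4 q [-0.31  0.48  1.68  0.    0.98  0.71] open 0.672 F 68.1
```

Call:
{"fn": "send_rows", "kwargs": {"series": [[[0,0,-0.5,0,0,0,-0.1],[0,0,-1.5,0,0,0,-0.1],[0,0,-3,0,0,0,-0.1],[0,0,-4,0,0,0,-0.1],[0,0,-2,0,0,0,-0.1],[0,0,0,0,0,0.175,-0.1],[0,0,0,0,0,0.175,-0.1],[0,0,0,0,0,0.175,-0.1],[0,0,0,0,0,0.175,-0.1],[0,0,0,0,0,0.175,-0.1]]]}}

```text
time: 28.12
eef_pos: [0.6679, -0.1079, 0.1341]
tcp_rot: [0.986, -0.166, -0.001, -0.0]
contact_force: [-0.2, 0.3, -2.8]
opening: 0.674
finger_force: 67.4
```

```bash
python3 go.py .6692,.226,.136,-18.8 .6692,.226,.0261,-18.8
```

```text
t 28.12 p [ 0.6679 -0.1079  0.1341] yaw -19.1 q [-0.31  0.35  1.63 -0.    1.16  1.59] open 0.674 F 67.4
turn [ 0.0001  0.0019 -0.0048] shift [-10.64 -31.65  -0.19]
turn [0. 0. 0.] shift [ 0.    0.   10.99]
```

Call:
{"fn": "send_rows", "kwargs": {"series": [[[-1.77,-5.28,0,0,0,0,-0.1],[-1.77,-5.28,0,0,0,0,-0.1],[-1.77,-5.28,0,0,0,0,-0.1],[-1.77,-5.28,0,0,0,0,-0.1],[-1.77,-5.28,0,0,0,0,-0.1],[-1.77,-5.28,0,0,0,0,-0.1],[0,0,3,0,0,0,-0.1],[0,0,3,0,0,0,-0.1],[0,0,0,0,0,0,-0.1],[0,0,0,0,0,0,-0.1]]]}}

```text
time: 29.38
eef_pos: [0.6704, 0.226, 0.0758]
tcp_rot: [0.987, -0.163, 0.0, -0.0]
contact_force: [0.4, 0.2, -2.4]
opening: 0.673
finger_force: 67.3
```

```bash
python3 go.py .6692,.226,.0261,-18.8
```

```text
t 29.38 p [0.6704 0.226  0.0758] yaw -18.8 q [0.18 0.48 1.58 0.   1.08 2.08] open 0.673 F 67.3
turn [-0.0004 -0.0008  0.0006] shift [-0.11  0.03  4.97]
```

Call:
{"fn": "send_rows", "kwargs": {"series": [[[-0.1,0,2.5,0,0,0,-0.1],[0,0,1.3,0,0,0,-0.1],[0,0,0.6,0,0,0,-0.1],[0,0,0.3,0,0,0,-0.1],[0,0,0.2,0,0,0,-0.1],[0,0,0,0,0,0,-0.1]]]}}

```text
time: 30.12
eef_pos: [0.6692, 0.2264, 0.0263]
tcp_rot: [0.987, -0.163, 0.0, -0.0]
contact_force: [0.0, 0.0, -2.9]
opening: 0.673
finger_force: 67.4
```

Call:
{"fn": "send_rows", "kwargs": {"series": [[[0,0,0.1,0,0,0,-0.1],[0,0,0,0,0,0,-0.1]]]}}

```text
time: 30.38
eef_pos: [0.6694, 0.2264, 0.0262]
tcp_rot: [0.987, -0.163, 0.0, -0.0]
contact_force: [-2.6, -0.1, 2.4]
opening: 0.677
finger_force: 67.8
```

Touched down. I'll release, rise, and measure the large upper plus the two closed moulds.

Call:
{"fn": "send_rows", "kwargs": {"series": [[[0,0,0,0,0,0,0.5],[0,0,0,0,0,0,0.7],[0,0,0,0,0,0,0.7],[0,0,-1,0,0,0,0.7],[0,0,-3,0,0,0,0.7],[0,0,-5,0,0,0,1],[0,0,-5,0,0,0,1],[0,0,-2,0,0,0,1],[0,0,0,0,0,0,1]]]}}

```text
time: 31.5
eef_pos: [0.6699, 0.2266, 0.187]
tcp_rot: [0.987, -0.163, 0.002, -0.001]
contact_force: [-0.2, -0.6, -0.2]
opening: 1.003
finger_force: 0.0
```

```bash
python3 - <<'E'
from m import *
P=lambda v:(lambda h:((h[...,0]<40)|(h[...,1]<40))&(h[...,2]>v)&(h[...,1]<120))
for v in(110,130,140,150,160):
    for n,i,c,k in(("stack",0,T,"r"),("stack",1,S,"r"),("ll",0,T,"r"),("ll",1,S,"r")):
        try:print(v,n,"TS"[i],block(c,R[n][i],k,.036,P(v)),end=" ")
        except Exception as e:print(n,i,"none",end=" ")
    print()
print("red",tri(T,stripe(T,R["stack"][0],"r")[0],S,stripe(S,R["stack"][1],"r")[0]))
for v in(190,200,210):print("small T",block(T,(318,183,40,45),"b",.072,W(v)),"S",block(S,(268,230,70,60),"b",.072,W(v)))
E
python3 go.py
```

```text
110 stack T (array([ 662. , -105.8]), np.float32(27.7), array([ 68. , 145.1])) stack 1 none 110 ll T (array([452.5,  55.8]), np.float32(2.3), array([ 68.5, 144.8])) 110 ll S (array([443.9,  53.6]), np.float32(2.3), array([ 67. , 158.4])) 
130 stack T (array([ 662.4, -105.6]), np.float32(27.7), array([ 66.6, 144.2])) stack 1 none 130 ll T (array([452.2,  56.4]), np.float32(2.1), array([ 67.6, 144.3])) 130 ll S (array([450.4,  54.2]), np.float32(2.3), array([ 66.3, 144.4])) 
140 stack T (array([ 662.6, -105.6]), np.float32(27.7), array([ 65.5, 143.8])) stack 1 none 140 ll T (array([452.1,  56.5]), np.float32(2.2), array([ 66.8, 143.9])) 140 ll S (array([450.4,  54.5]), np.float32(2.4), array([ 65.8, 143.8])) 
150 stack T (array([ 658.7, -107.5]), np.float32(27.9), array([ 64. , 130.4])) stack 1 none 150 ll T (array([452.1,  56. ]), np.float32(2.4), array([ 66. , 143.8])) 150 ll S (array([450.5,  54.5]), np.float32(2.1), array([ 65.7, 143.4])) 
160 stack T (array([ 658.3, -107.4]), np.float32(27.9), array([ 62.7, 128.9])) stack 1 none 160 ll T (array([452.2,  56.7]), np.float32(1.4), array([ 65.1, 142.4])) 160 ll S (array([450.9,  54. ]), np.float32(2.6), array([ 63.8, 142.8])) 
t 31.6 p [0.6678 0.2261 0.1824] yaw -18.7 q [0.18 0.37 1.52 0.   1.26 2.08] open 1.002 F 0.0Traceback (most recent call last):
  File "<stdin>", line 8, in <module>
  File "h.py", line 28, in stripe
    n,l,s,ce=cv2.connectedComponentsWithStats(m);i=1+np.argmax(s[1:,4])
                                                     ~~~~~~~~~^^^^^^^^^
    return _wrapfunc(a, 'argmax', axis=axis, out=out, **kwds)
    return bound(*args, **kwds)
ValueError: attempt to get argmax of an empty sequence
```

```bash
python3 go.py .6613,-.1068,.182,27.7 .6613,-.1068,-.003,27.7
```

```text
t 31.6 p [0.6678 0.2261 0.1824] yaw -18.7 q [0.18 0.37 1.52 0.   1.26 2.08] open 1.002 F 0.0
turn [ 4.000e-04  3.800e-03 -8.107e-01] shift [-16.05  29.17   0.04]
turn [0. 0. 0.] shift [ 0.   0.  18.5]
```

Call:
{"fn": "send_rows", "kwargs": {"series": [[[0,0,0,0,0,-0.162,1],[0,0,0,0,0,-0.162,1],[0,0,0,0,0,-0.162,1],[0,0,0,0,0,-0.162,1],[0,0,0,0,0,-0.162,1],[-2.68,4.86,0,0,0,0,1],[-2.68,4.86,0,0,0,0,1],[-2.68,4.86,0,0,0,0,1],[-2.68,4.86,0,0,0,0,1],[-2.68,4.86,0,0,0,0,1]]]}}

```text
time: 32.85
eef_pos: [0.6612, -0.0525, 0.1811]
tcp_rot: [0.971, 0.239, -0.003, -0.001]
contact_force: [1.2, 0.2, -0.6]
opening: 1.0
finger_force: 0.0
```

Call:
{"fn": "send_rows", "kwargs": {"series": [[[-2.68,4.86,0,0,0,0,1],[0,0,4,0,0,0,1],[0,0,4,0,0,0,1],[0,0,3,0,0,0,1],[0,0,0,0,0,0,1],[0,0,0,0,0,0,1]]]}}

```text
time: 33.6
eef_pos: [0.6618, -0.1065, 0.0746]
tcp_rot: [0.971, 0.239, -0.0, -0.0]
contact_force: [0.2, -0.3, 0.8]
opening: 0.999
finger_force: 0.0
```

```bash
python3 go.py .6613,-.1068,-.003,27.7
python3 - <<'E'
from m import *
P=lambda v:(lambda h:((h[...,0]<40)|(h[...,1]<40))&(h[...,2]>v)&(h[...,1]<120))
r=(165,122,48,60);rs=(175,128,66,62)
for v in(185,195,200):
    G2=lambda h:(h[...,0]<17)&(h[...,1]>45)&(h[...,2]>v)
    for n,c,q in(("T",T,r),("S",S,rs)):
        try:print(v,n,block(c,q,"y",.072,G2))
        except Exception as e:print(n,"none")
for v in(200,):
    for c,q in((T,(318,183,40,45)),(S,(268,230,70,60))):
        try:print("small",block(c,q,"b",.072,W(v)))
        except Exception:print("none")
for n,c in(("lu S",S),):
    try:print(n,stripe(S,R["stack"][1],"r"),[block(S,R["stack"][1],"r",.036,P(v)) for v in(130,145)])
    except Exception:print("none")
E
```

```text
t 33.6 p [ 0.6618 -0.1065  0.0746] yaw 27.7 q [-0.31  0.41  1.68 -0.    1.06  0.78] open 0.999 F 0.0
turn [-0.0006  0.0006 -0.0006] shift [-0.06  0.    7.76]
185 T (array([669.5, 227.9]), np.float32(-18.6), array([ 57.6, 113.6]))
185 S (array([661.7, 230.9]), np.float32(-15.5), array([ 70.1, 129.2]))
195 T (array([669.6, 228. ]), np.float32(-18.8), array([ 56.5, 113.5]))
195 S (array([665.7, 228.3]), np.float32(-18.3), array([ 61.9, 120.3]))
200 T (array([651.8, 234.4]), np.float32(-18.9), array([55.4, 75.2]))
200 S (array([667.6, 227.7]), np.float32(-18.6), array([ 61.5, 116.6]))
small (array([ 481.1, -267.5]), np.float32(-7.8), array([51. , 80.6]))
small (array([ 479.3, -269.7]), np.float32(-8.1), array([51.3, 82. ]))
lu S (array([296.46125731, 190.24561404]), array([[False, False, False, ..., False, False, False],
       [False, False, False, ..., False, False, False],
       [False, False, False, ..., False, False, False],
       ...,
       [False, False, False, ..., False, False, False],
       [False, False, False, ..., False, False, False],
       [False, False, False, ..., False, False, False]], shape=(288, 256)), np.float64(21.375)) [(array([ 663.8, -108.2]), np.float32(28.1), array([ 66.2, 144.7])), (array([ 663.8, -107.8]), np.float32(28.1), array([ 65.6, 143.9]))]
```

Both closed moulds measure within 1 mm of their lower halves. Now I'll grip the large upper.

Call:
{"fn": "send_rows", "kwargs": {"series": [[[0.1,0,4,0,0,0,1],[0,0,2,0,0,0,1],[0,0,1.2,0,0,0,1],[0,0,0.5,0,0,0,1],[0,0,0,0,0,0,0.7],[0,0,0,0,0,0,0.2],[0,0,0,0,0,0,0.1],[0,0,0,0,0,0,0.1],[0,0,0,0,0,0,0.1]]], "force": 80}}

```text
time: 34.83
eef_pos: [0.6642, -0.1066, -0.0]
tcp_rot: [0.971, 0.239, 0.001, 0.001]
contact_force: [-1.4, 0.1, 6.6]
opening: 0.738
finger_force: 88.7
```

```bash
python3 go.py
```

```text
t 34.83 p [ 0.6642 -0.1066 -0.    ] yaw 27.7 q [-0.31  0.51  1.7  -0.    0.93  0.78] open 0.738 F 88.7
```

Call:
{"fn": "send_rows", "kwargs": {"series": [[[0,0,-0.5,0,0,0,0.1],[0,0,-1.5,0,0,0,0.1],[0,0,-3,0,0,0,0.1],[0,0,-4,0,0,0,0.1],[0,0,-3,0,0,0,0.1],[0,0,0,0,0,0.148,0.1],[0,0,0,0,0,0.148,0.1],[0,0,0,0,0,0.148,0.1],[0,0,0,0,0,0,0.1]]]}}

```text
time: 35.95
eef_pos: [0.6624, -0.1059, 0.1179]
tcp_rot: [1.0, 0.02, -0.0, -0.0]
contact_force: [1.1, 0.2, -3.2]
opening: 0.738
finger_force: 88.4
```

```bash
python3 go.py .4524,.0554,.118,2.2 .4524,.0554,.036,2.2
```

```text
t 35.95 p [ 0.6624 -0.1059  0.1179] yaw 2.3 q [-0.31  0.36  1.66  0.    1.13  1.22] open 0.738 F 88.4
turn [-0.0003  0.0006  0.0021] shift [-2.037e+01 -1.692e+01 -1.000e-02]
turn [0. 0. 0.] shift [0.  0.  8.2]
```

Call:
{"fn": "send_rows", "kwargs": {"series": [[[-2.04,-1.69,0,0,0,0,0.1],[-4.07,-3.38,0,0,0,0,0.1],[-4.07,-3.38,0,0,0,0,0.1],[-4.07,-3.38,0,0,0,0,0.1],[-4.07,-3.38,0,0,0,0,0.1],[-2.04,-1.69,0,0,0,0,0.1],[0,0,2.5,0,0,0,0.1],[0,0,2,0,0,0,0.1],[0,0,0,0,0,0,0.1],[0,0,0,0,0,0,0.1]]]}}

```text
time: 37.2
eef_pos: [0.4535, 0.0548, 0.0739]
tcp_rot: [1.0, 0.02, 0.001, 0.0]
contact_force: [0.8, -0.5, -2.5]
opening: 0.737
finger_force: 88.8
```

```bash
python3 go.py .4524,.0554,.036,2.2
```

```text
t 37.2 p [0.4535 0.0548 0.0739] yaw 2.3 q [-0.1  -0.04  2.2   0.    0.98  1.43] open 0.737 F 88.8
turn [ 0.0002 -0.0015  0.0014] shift [-0.11 -0.06  3.79]
```

Call:
{"fn": "send_rows", "kwargs": {"series": [[[-0.1,0,1.7,0,0,0,0.1],[0,0,1,0,0,0,0.1],[0,0,0.6,0,0,0,0.1],[0,0,0.3,0,0,0,0.1],[0,0,0.1,0,0,0,0.1],[0,0,0,0,0,0,0.1]]]}}

```text
time: 37.95
eef_pos: [0.4521, 0.0548, 0.0362]
tcp_rot: [1.0, 0.019, 0.0, 0.0]
contact_force: [0.3, 0.6, -2.5]
opening: 0.742
finger_force: 88.9
```

Call:
{"fn": "send_rows", "kwargs": {"series": [[[0,0,0.1,0,0,0,0.1],[0,0,0,0,0,0,0.1]]]}}

```text
time: 38.2
eef_pos: [0.4522, 0.0548, 0.036]
tcp_rot: [1.0, 0.019, 0.0, 0.0]
contact_force: [-3.7, 1.5, 5.8]
opening: 0.74
finger_force: 89.8
```

Contact. I'll release, rise and back off towards free space, then make the final check.

Call:
{"fn": "send_rows", "kwargs": {"series": [[[0,0,0,0,0,0,0.6],[0,0,0,0,0,0,0.9],[0,0,0,0,0,0,0.9],[0,0,-1,0,0,0,0.9],[0,0,-3,0,0,0,0.9],[0,0,-5,0,0,0,1],[0,0,-5,0,0,0,1],[0,0,-3,0,0,0,1],[0,0,0,0,0,0,1]]]}}

```text
time: 39.33
eef_pos: [0.4538, 0.0547, 0.2087]
tcp_rot: [1.0, 0.019, 0.004, 0.0]
contact_force: [-0.4, 0.2, -1.0]
opening: 1.0
finger_force: 0.0
```

Call:
{"fn": "send_rows", "kwargs": {"series": [[[2,5,0,0,0,0,1],[2,5,0,0,0,0,1],[2,5,0,0,0,0,1],[1,5,0,0,0,0,1],[0,5,0,0,0,0,1],[0,5,0,0,0,0,1],[0,5,0,0,0,0,1],[0,0,0,0,0,0,1]]]}}

```text
time: 40.33
eef_pos: [0.5341, -0.2948, 0.2026]
tcp_rot: [1.0, 0.017, -0.001, -0.001]
contact_force: [0.3, 0.9, -0.8]
opening: 0.997
finger_force: 0.0
```

```bash
python3 - <<'E'
from f import *
P=lambda v:(lambda h:((h[...,0]<40)|(h[...,1]<40))&(h[...,2]>v)&(h[...,1]<120))
for n,c,q in(("T",T,(215,182,46,66)),("S",S,(155,175,76,75))):
    for v in(130,145):
        try:print("large",n,block(c,q,"r",.072,P(v)))
        except Exception:print("none")
    try:print("stripe",stripe(c,q,"r")[0])
    except Exception:pass
print("fig",terr(T,(134,195,26,38),.031,11,(60,245),110)[2:])
a=cv2.resize(T["img"][120:245,110:265],None,fx=5,fy=4.6,interpolation=cv2.INTER_CUBIC)
cv2.imwrite("pics/end.png",np.hstack([cv2.resize(T["img"][125:245,110:250],(400,343)),cv2.resize(S["img"][125:245,90:230],(400,343))])[:,:,::-1])
E
python3 go.py
```

```text
large T (array([454. ,  55.9]), np.float32(2.5), array([ 66.9, 144.7]))
large T (array([453.7,  55.8]), np.float32(2.4), array([ 65.7, 144. ]))
stripe [236.06005747 198.67787356]
large S (array([452.4,  53.9]), np.float32(2.4), array([ 65.3, 145.6]))
large S (array([452.7,  53.9]), np.float32(2.4), array([ 64. , 144.9]))
stripe [210.59068627 193.35784314]
fig (array([472.7, 365.9]), array([29.7, 58.9]), np.float64(-8.2))
t 40.42 p [ 0.5345 -0.2917  0.203 ] yaw 2.2 q [-0.67  0.15  1.75  0.    1.25  0.87] open 1.001 F 0.0
```

View pics/end.png

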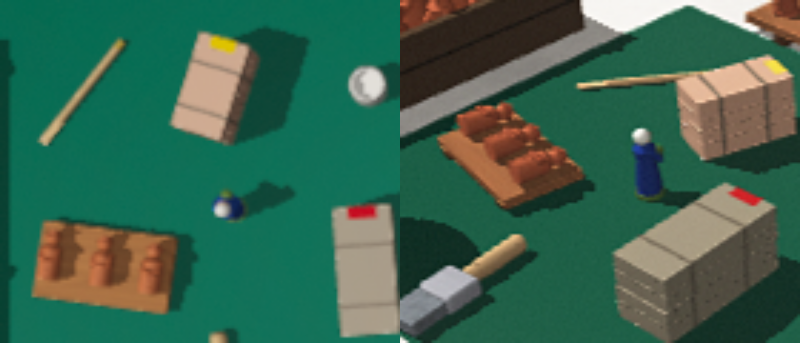

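The picture shows the figure lying in line in the gap (100,260) and the medium (212,88) and large (365,270) moulds closed, edges flush and stripes matching. The painted figure (228,207) and the jar (367,85) stand untouched. All measured offsets are within 2 mm, so I'm handing it in.

```bash
python3 -c "
from plant import ctrl
print(ctrl.sign_off())"
```

```text
the job is handed in; nothing more can be done
None
```

The job is handed in, with no verdict returned: the figure lies on its back in the board's gap, all three moulds are closed with stripes matched (each upper measured within about 2 mm of its lower half), and the painted figure and jar stand untouched.

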